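# Lower the probe needles through the window of a dust hood

### The arm

A 6-joint arm with a two-finger parallel gripper is mounted at the origin on the work surface. World frame = base frame: x ahead of the robot, y to its left, z up, the work surface at z = 0. Lengths are in m, angles in rad, forces in N, time in s.
With the tool pointing down it reaches from about 0.35 to 0.975 m from the base axis. Payload 7.1 kg.
Tool frame: the origin (TCP) lies midway between the tips of the shut fingers; the grasp point (between the pads) lies 19 mm behind it; z points along the fingers, x is the direction in which the jaws open and shut, and the axes are right-handed (so a half turn about z gives the same grasp; the last joint's range is limited). The gripper opens to 88 mm and grips with 3 to 60 N. Pads are 20 mm wide; open, the fingers measure 115 mm over their backs; the gripper's body (75 mm by 178 mm) begins 61 mm behind the grasp point.
Start: joints at [1.126, 0.423, 1.63, -0, 1.089, -0.019], TCP at [0.258, 0.569, 0.223] pointing down, gripper open.
Joint ranges: [-3, 3], [-0.9, 2.11], [0.09, 2.58], [-1.31, 4.45], [0.11, 2.69], [-2.54, 2.54]. Speed limits (rad/s): [2.39, 2.39, 3.01, 3.14, 3.14, 3.14].

### API

Orientations are given as a unit quaternion [w, x, y, z].
In Python, from station import move_pose, movel, movej, command_gripper, wait, inverse_kinematics, read_camera, camera_info, MotionError, job_done, get_time, get_joint_pos, get_qvel, get_effort, get_tcp_pos, get_ee_rot, get_ft_force, get_ft_torque, get_grip_width gives the robot as it stands. Calls block until the motion is done:
- move_pose(position, orientation): joint-space move of the TCP to a pose.
- movel(position, frame=None, v=0.15, until_force=None): straight line of the TCP; frame=None keeps the orientation; v is the mean speed in m/s. With until_force (N) it stops when the force on the tool has changed by that much, and returns True; else False.
- movej(angles): joint-space move.
- command_gripper(opening): opening from 0.0 (shut) to 1.0 (fully open); the grip force is fixed at half the most; returns when the fingers have stopped.
- wait(seconds).
- inverse_kinematics(position, orientation): joint angles nearest the present ones, or None.
- read_camera(name): name is "scene" or "top" or "wrist"; returns the picture (384x512x3 uint8, red, green, blue); there is no depth.
- camera_info(name): a dict with "intrinsics" (3x3 intrinsics, pixels), "T" (4x4, takes a point from camera to world coordinates); the wrist camera has in their place "tool_from_camera" (4x4, takes a point from camera to tool coordinates, whose origin is the TCP and whose axes are the tool frame's). Camera axes: x right, y up, looking along -z (the intrinsics and any distortion apply to the point x, -y, -z); pixel columns grow to the right and rows downward; lengths in m; the calibration is good to about 2 mm. A picture is of the moment at which its call begins: read the wrist's pose just before it. camera_info takes no time and is no camera call.
A pose or a line that the arm cannot do raises MotionError and nothing moves.
- job_done(): hands the job in, once; it reports no verdict.
Readings, each from a call of its own:
- get_time(): time.
- get_joint_pos(): joint angles.
- get_qvel(): joint speeds.
- get_effort(): joint torques, N m.
- get_tcp_pos(): TCP position.
- get_ee_rot(): TCP orientation.
- get_ft_force(): force on the tool from outside, world axes, zero at the start.
- get_ft_torque(): the same for the moment, N m.
- get_grip_width(): opening from 0.0 (shut) to 1.0 (fully open).
Only numpy, scipy, OpenCV 4.12 (cv2) and the standard library are available. Lean on these libraries where they do the work, as an engineer would, in place of code of your own. Each camera call takes 0.05 s, during which the arm holds its last target.

### The job

A small probe station stands under a clear dust hood. Reach in through the open window in the hood's sloping front and press the lever's black thumb pad gently all the way down to its stop, so that the needles come down on the chip, then draw out again. Do not touch the hood, the window frame or anything inside but the lever, and leave the things on the bench as they are: a bump makes the needles slip.

Things in the scene. Friction and masses are not known exactly. Their poses are not given: they have to be found in the camera images.
- window_frame: Aluminium frame of the open window in the hood's sloping front. Origin: centre of the opening, in the frame's outer face. x up the slope (away from the operator), y across to the left, z square out of the panel, 20 degrees from vertical. Opening 80 mm (x) by 90 mm (y); bars 12 mm wide, 8 mm thick. The panel around it lies flush or lower, from x -101 to 101 and y -100 to 260 mm.
- hood: Fixed dust hood of clear sheets with aluminium edges, closed but for the window; 320 mm (x) by 360 mm (y). Origin: centre of its footprint on the bench, front to -x. Front wall 120 mm high, then the panel slopes up at 20 degrees to the level rear top, 189 mm high, from 30 mm beyond the centre. Set over the station by hand: up to 8 mm and 2 degrees off it.
- lever_pad (a point): Centre of the top face of the lever's black thumb pad (34 mm along the lever, 30 mm across, 8 mm thick), seen through the window. Lever up: 9 to 15 mm below the frame's outer face; fully down: 33 to 39 mm. The point's x runs from the pad to the pivot, y to the left, z out of the pad's face.
- lever_pivot (a point): Point on the lever's level hinge axis (along the station's y), 100 mm from the pad's centre, up the slope, under the hood. The steel arm between is 14 mm wide and 8 mm thick.
- lever (a joint): Lever angle: 0 up, 0.24 rad fully down at its stop; grows as the pad is pressed. The full travel is 24 mm at the pad, nearly straight inward through the window (-z of window_frame). Starts between 0 and 0.06. Moves against friction at about 3 to 6 N on the pad, has no spring and stays where it is left.
- lift_column: White column with an aluminium fork that carries the lever's pivot, in the hood; not to be touched. Origin: centre of the station's footprint on the bench. The column is 66 by 46 mm, centred 42 mm beyond and 80 mm to the right of the origin, its fork 178 mm high.
- platen: Aluminium plate with two needle positioners round the chuck, in the hood to the left of and beyond the lever; it comes down 6 mm with the lever. Not to be touched. Origin: centre of the station's footprint.
- chip_box: Loose flat sample box, 60 x 60 x 19 mm, black with a clear lid, on the bench to the right of the hood; origin under its centre. Leave alone.
- solvent_bottle: Loose white closed bottle, 52 mm wide, 125 mm high, standing on the bench to the left of the hood; origin under its centre. Leave alone.
- tweezers: Loose steel tweezers, 125 mm long, 8 mm high, lying on the bench before the hood; origin under their middle. Leave alone.
- needle_tube: Loose clear tube of spare needles, 108 mm long, 19 mm thick, lying on the bench to the right of the hood; origin under its middle. Leave alone.

How it is judged:
By the outcome, as a careful person would: the job done as asked, in the order asked, and still so for the second after the job is handed in, with the robot touching nothing.
It also fails if it takes over 35 s, if anything falls off the work surface, if the arm or the gripper's body presses on something with over 40 N, if the wrist force passes 120 N, or if a joint passes its speed limit or range.

## Working session

There is one attempt and no reset: what is moved stays moved. The work goes in short steps, each a Python script; the robot and the scene stay as the last script left them, time stands still between calls to the robot, and variables do not carry over. Pictures are saved under pics/ and viewed, and the job is handed in when it is done.

```bash
mkdir -p pics; ls; python3 - <<'E'
from station import *
import cv2,numpy as np
for n in ["scene","top","wrist"]:
    im=read_camera(n); cv2.imwrite(f"pics/{n}0.png",im[:,:,::-1])
    print(n,{k:np.round(v,4).tolist() if not isinstance(v,str) else v for k,v in camera_info(n).items()})
print(get_time(),get_tcp_pos(),get_ee_rot(),get_grip_width())
E
```

```text
pics
scene {'intrinsics': [[364.4695, 0.0, 252.8973], [0.0, 364.4695, 192.9772], [0.0, 0.0, 1.0]], 'T': [[0.3262, 0.9027, -0.2807, 0.293], [-0.9453, 0.3126, -0.0932, -0.0012], [0.0036, 0.2957, 0.9553, 0.9478], [0.0, 0.0, 0.0, 1.0]]}
top {'intrinsics': [[489.577, 0.0, 263.2736], [0.0, 489.577, 200.2758], [0.0, 0.0, 1.0]], 'T': [[0.0286, 0.9954, -0.0915, 0.4565], [-0.9995, 0.0276, -0.0127, 0.0932], [-0.0101, 0.0918, 0.9957, 1.3973], [0.0, 0.0, 0.0, 1.0]]}
wrist {'intrinsics': [[281.4032, 0.0, 252.8136], [0.0, 281.4032, 195.7057], [0.0, 0.0, 1.0]], 'tool_from_camera': [[1.0, -0.0006, 0.0008, -0.0014], [-0.0004, -0.9664, -0.2572, -0.0694], [0.001, 0.2572, -0.9664, -0.1614], [0.0, 0.0, 0.0, 1.0]]}
0.15 [0.25794645 0.56882522 0.22206185] [ 3.15634948e-04  8.40554853e-01  5.41726105e-01 -5.16640557e-04] 0.9988919291141822
```

View pics/scene0.png

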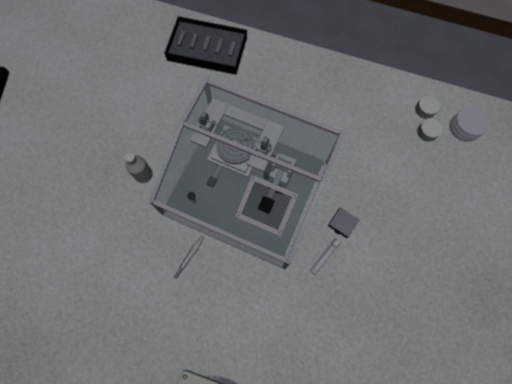

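View pics/top0.png

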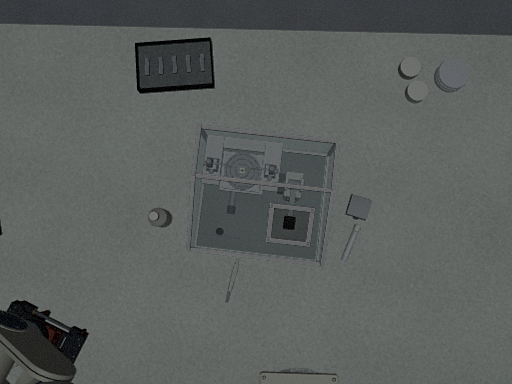

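View pics/wrist0.png

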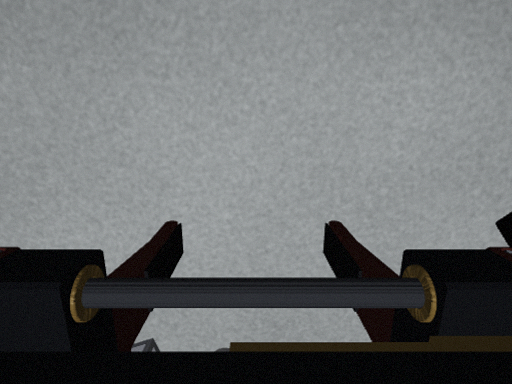

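The top view shows the window frame around (290,224) with the black pad at (289,223). In the scene view the pad is at (267,204). The wrist camera sees only bench. I'll enlarge the first two views.

```bash
python3 - <<'E'
import cv2,numpy as np
for n,(x,y,w,h) in {"top":(180,120,200,150),"scene":(150,80,200,190)}.items():
    im=cv2.imread(f"pics/{n}0.png")[y:y+h,x:x+w]
    im=np.clip(im.astype(float)*1.5,0,255).astype(np.uint8)
    s=4 if n=="top" else 3
    cv2.imwrite(f"pics/{n}0z.png",cv2.resize(im,None,fx=s,fy=s,interpolation=cv2.INTER_CUBIC))
E
```

```text
(no output)
```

View pics/top0z.png

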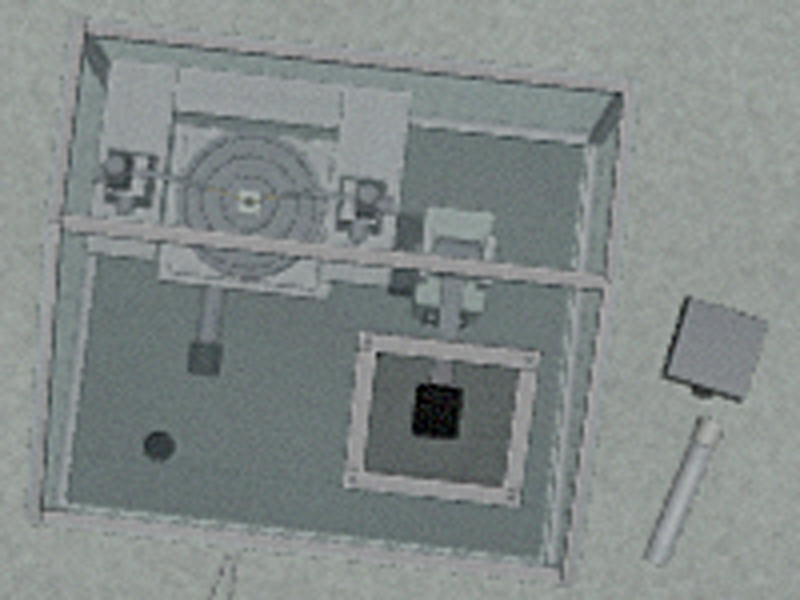

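View pics/scene0z.png

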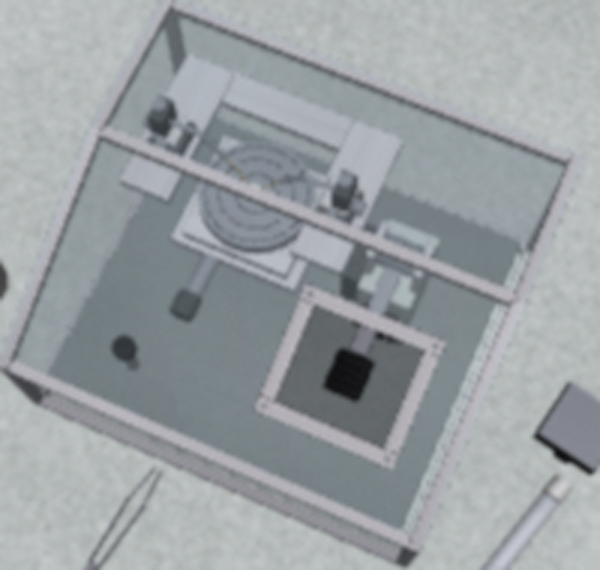

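The enlarged views give the frame's four corners and the pad clearly, and the arm isn't blocking either. I'll extract them and triangulate.

```bash
cat > h.py <<'E'
import numpy as np,cv2
from station import camera_info
def P(n):
    c=camera_info(n);K=np.array(c["intrinsics"]);T=np.array(c["T"]);return K,T
def proj(n,X):
    K,T=P(n);p=(np.linalg.inv(T)@np.append(X,1))[:3]*[1,-1,-1];q=K@p;return q[:2]/q[2]
def M(n):
    K,T=P(n);return K@np.diag([1,-1,-1])@np.linalg.inv(T)[:3]
def tri(a,b,na="top",nb="scene"):
    X=cv2.triangulatePoints(M(na),M(nb),np.array(a,float).reshape(2,1),np.array(b,float).reshape(2,1))[:,0];X=X[:3]/X[3]
    return X,np.linalg.norm(proj(na,X)-a),np.linalg.norm(proj(nb,X)-b)
E
python3 - <<'E'
from h import *
print({k:v for k,v in camera_info("top").items() if k not in("T","intrinsics")})
off={"top":((180,120),4),"scene":((150,80),3)}
out={"top":[(362,334),(540,352),(520,505),(345,487)],"scene":[(308,288),(442,346),(390,468),(257,408)]}
px={};pad={}
for n in out:
    (ox,oy),s=off[n]; px[n]=[((x+.5)/s-.5+ox,(y+.5)/s-.5+oy) for x,y in out[n]]
    im=cv2.imread(f"pics/{n}0.png"); g=im.max(2)
    poly=np.zeros_like(g);cv2.fillPoly(poly,[np.int32(px[n])],255)
    m=((g<35)&(poly>0)).astype(np.uint8)
    k,l,st,c=cv2.connectedComponentsWithStats(m); i=1+np.argmax(st[1:,4]); pad[n]=c[i]; print(n,st[i],c[i],g[l==i].mean())
    # refine frame: bright mask quad
    b=((g>125)).astype(np.uint8)
C=[]
for a,b in zip(px["top"],px["scene"]):
    X,e1,e2=tri(a,b);C.append(X);print(X.round(4),e1.round(2),e2.round(2))
C=np.array(C)
print("sides",[np.linalg.norm(C[i]-C[(i+1)%4]).round(4) for i in range(4)])
c=C.mean(0);ex=(C[0]+C[1]-C[2]-C[3]);ex/=np.linalg.norm(ex);ey=(C[0]+C[3]-C[1]-C[2]);ey/=np.linalg.norm(ey);ez=np.cross(ex,ey)
print("c",c,"ex",ex,"ey",ey,"ez",ez,"tilt",np.degrees(np.arccos(ez[2])))
X,e1,e2=tri(pad["top"],pad["scene"]);print("pad",X,e1,e2,"in frame",np.array([ex,ey,ez])@(X-c))
E
```

```text
{}
top [283 216  13  14 147] [288.7755102  222.40136054] 14.687074829931973
scene [258 197  16  16 174] [265.90804598 204.44827586] 16.804597701149426
[0.5637 0.0911 0.1584] 0.12 0.24
[ 0.5556 -0.0216  0.1521] 0.29 0.58
[ 0.4582 -0.013   0.1278] 0.24 0.5
[0.4669 0.0991 0.1344] 0.19 0.38
sides [np.float64(0.1131), np.float64(0.1007), np.float64(0.1126), np.float64(0.1)]
c [0.51108914 0.03892107 0.14316846] ex [ 0.96719951 -0.08309442  0.24004255] ey [0.07478092 0.99557603 0.05688741] ez [-0.24370764 -0.03707088  0.96913453] tilt 14.272417131061646
pad [0.51757175 0.04137025 0.12646414] 0.08587227731568355 0.17203668802233557 in frame [ 0.00205672  0.00197285 -0.01785938]
```

Triangulated heights come out about 11 mm below what the hood's sizes demand (frame centre at z ≈ 0.155). Fix the heights from the known geometry, cast each camera's rays onto those planes, and compare.

```bash
cat >> h.py <<'E'
def ray(n,u,Twc=None):
    if Twc is None: K,T=P(n)
    else: K,T=np.array(camera_info(n)["intrinsics"]),Twc
    d=np.linalg.inv(K)@[u[0],u[1],1]; d=T[:3,:3]@(d*[1,-1,-1]); return T[:3,3],d
def onz(n,u,z,Twc=None):
    o,d=ray(n,u,Twc); return o+d*(z-o[2])/d[2]
E
python3 - <<'E'
from h import *
off={"top":((180,120),4),"scene":((150,80),3)}
out={"top":[(362,334),(540,352),(520,505),(345,487)],"scene":[(308,288),(442,346),(390,468),(257,408)]}
pad={"top":(288.78,222.40),"scene":(265.91,204.45)}
s=np.sin(np.radians(20));z=[.1546+.052*s]*2+[.1546-.052*s]*2
for n in out:
    (ox,oy),k=off[n]
    C=np.array([onz(n,((x+.5)/k-.5+ox,(y+.5)/k-.5+oy),h) for (x,y),h in zip(out[n],z)])
    ey=(C[0]+C[3]-C[1]-C[2])
    print(n,C.round(4).tolist(),"c",C.mean(0).round(4),"sides",[np.linalg.norm(C[i]-C[(i+1)%4]).round(4) for i in range(4)],"yaw",np.degrees(np.arctan2(-ey[0],ey[1])))
    print("pad",onz(n,pad[n],.143))
E
```

```text
top [[0.5624, 0.0914, 0.1724], [0.5541, -0.0204, 0.1724], [0.4584, -0.0128, 0.1368], [0.4667, 0.0995, 0.1368]] c [0.5104 0.0394 0.1546] sides [np.float64(0.1121), np.float64(0.1024), np.float64(0.1126), np.float64(0.1024)] yaw -4.212120316138571
pad [0.51669732 0.04223619 0.143     ]
scene [[0.5591, 0.089, 0.1724], [0.5485, -0.0198, 0.1724], [0.456, -0.0118, 0.1368], [0.4668, 0.0981, 0.1368]] c [0.5076 0.0389 0.1546] sides [np.float64(0.1093), np.float64(0.0994), np.float64(0.1104), np.float64(0.0993)] yaw -5.615935104982297
pad [0.51320227 0.04014414 0.143     ]
```

The views agree within 3 mm, which matches the calibration tolerance. The frame centre is ≈ (0.509, 0.039, 0.155) and yaw ≈ -4.8°. Next I'll lift, shut the gripper, go to a standoff square to the window, and check with the wrist camera.

```bash
cat >> h.py <<'E'
from scipy.spatial.transform import Rotation as R
YAW=np.radians(-4.8)
def frame(yaw=YAW):
    return (R.from_euler('z',yaw)*R.from_euler('y',-np.radians(20))).as_matrix() # cols ex,ey,ez
C0=np.array([.509,.039,.1546])
def tool_q(yaw=YAW):
    F=frame(yaw); q=R.from_matrix(np.c_[F[:,1],F[:,0],-F[:,2]]).as_quat(); return q[[3,0,1,2]]
def wristT():
    from station import get_tcp_pos,get_ee_rot
    q=np.array(get_ee_rot());T=np.eye(4);T[:3,:3]=R.from_quat(q[[1,2,3,0]]).as_matrix();T[:3,3]=get_tcp_pos()
    return T@np.array(camera_info("wrist")["tool_from_camera"])
E
python3 - <<'E'
from h import *
from station import *
F=frame();print(F.round(3))
p=C0+F@[0,0,.12]; q=tool_q()
print(inverse_kinematics(p,q),inverse_kinematics(C0+F@[0,0,-.05],q))
movel([.258,.569,.36],v=.25)
command_gripper(0.0)
move_pose(p+[0,0,.12],q)
movel(p,v=.2)
T=wristT();np.save("Tw1.npy",T);im=read_camera("wrist");cv2.imwrite("pics/w1.png",np.clip(im[:,:,::-1]*1.5,0,255).astype(np.uint8))
print(get_time(),get_tcp_pos(),p,get_ee_rot(),q,get_grip_width(),get_ft_force(),get_joint_pos())
E
```

```text
[[ 0.936  0.084 -0.341]
 [-0.079  0.996  0.029]
 [ 0.342 -0.     0.94 ]]
[ 0.10804376 -0.01591363  2.13022109 -0.10302632  0.68673199 -1.31050164] [ 0.08183884  0.36877228  2.14998256 -0.20283191  0.28369402 -1.2200714 ]
5.025 [0.46912692 0.0427379  0.26863804] [0.46810152 0.04243434 0.26736311] [0.12840621 0.7246879  0.66657096 0.1184164 ] [0.12782192 0.72491412 0.6665927  0.11753828] 0.009158066969336376 [0.96756193 0.29051027 0.74524669] [ 0.10843088 -0.01673849  2.12821832 -0.10289313  0.68742862 -1.31060823]
```

View pics/w1.png

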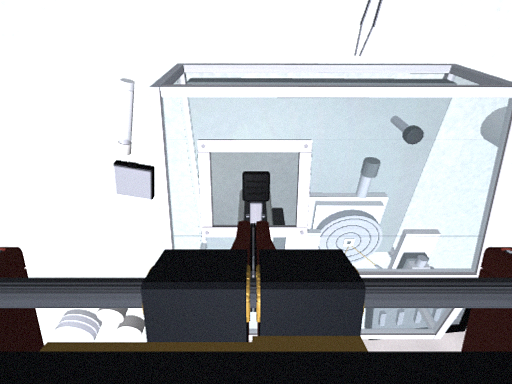

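The wrist view shows the window's front corners at about (198,139) and (312,139), the pad at about (257,186), and the shut fingers below it, nothing in the way. I'll turn those pixels into points.

```bash
python3 - <<'E'
from h import *
im=cv2.imread("pics/w1.png");T=np.load("Tw1.npy");F=frame()
crop=im[120:260,180:330];cv2.imwrite("pics/w1z.png",cv2.resize(crop,None,fx=4,fy=4,interpolation=cv2.INTER_CUBIC))
g=im.max(2);m=np.zeros_like(g);m[155:204,215:298]=(g[155:204,215:298]<60)
k,l,st,c=cv2.connectedComponentsWithStats(m);i=1+np.argmax(st[1:,4]);print(st[i],c[i])
def onplane(u,h):  # plane z_frame = h
    o,d=ray("wrist",u,T);n=F[:,2];t=n@(C0+n*h-o)/(n@d);return F.T@(o+t*d-C0)
for u in [(198,139),(312,139),(198,236),(313,236),(211,152),(300,152)]: print(u,(onplane(u,0)*1e3).round(1))
for h in(-.009,-.015): print("pad",(onplane(c[i],h)*1e3).round(1), [(onplane(u,h)*1e3).round(1).tolist() for u in((st[i][0],st[i][1]),(st[i][0]+st[i][2],st[i][1]+st[i][3]))])
E
```

```text
[243 172  27  32 802] [255.6882793 186.6521197]
(198, 139) [-51.9 -55.3  -0. ]
(312, 139) [-52.   56.8   0. ]
(198, 236) [ 50.8 -60.3  -0. ]
(313, 236) [50.7 63.6 -0. ]
(211, 152) [-39.2 -43.    0. ]
(300, 152) [-39.3  45.6   0. ]
pad [-1.7  1.7 -9. ] [[-17.4, -11.6, -9.0], [17.4, 17.2, -9.0]]
pad [ -0.3   1.8 -15. ] [[-16.4, -11.8, -15.0], [19.2, 17.6, -15.0]]
```

View pics/w1z.png

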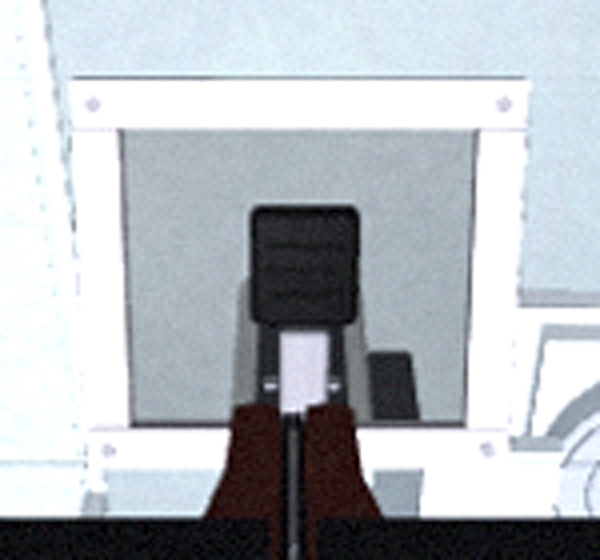

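The wrist view puts the frame within about 1 mm of my estimate: front edge at x = -52, opening ±44 mm in y. The pad centre is at frame (-1, 2). I'll enter along the window normal and feel for the pad.

```bash
python3 - <<'E'
from h import *
from station import *
F=frame();f=lambda:(F.T@(np.array(get_tcp_pos())-C0)*1e3).round(1)
t=lambda z:C0+F@[-.001,.002,z]
movel(t(.02),v=.12); wait(.3); f0=np.array(get_ft_force()); print(f(),f0.round(2),get_time())
movel(t(-.004),v=.06);print(f(),np.round(get_ft_force()-f0,2))
r=movel(t(-.028),v=.02,until_force=2.0)
print(r,f(),(np.array(get_ft_force())-f0).round(2),get_time())
T=wristT();im=read_camera("wrist");cv2.imwrite("pics/w2.png",np.clip(im[:,:,::-1].astype(float)*1.5,0,255).astype(np.uint8))
np.save("f0.npy",f0)
E
```

```text
[-0.7  2.  20.4] [ 0.52 -0.64 -0.17] 6.3083
[-1.4  1.9 -4.5] [-0.45  0.51  0.55]
True [ -1.1   2.  -14.8] [-0.07  0.93 -0.17] 7.5167
```

View pics/w2.png

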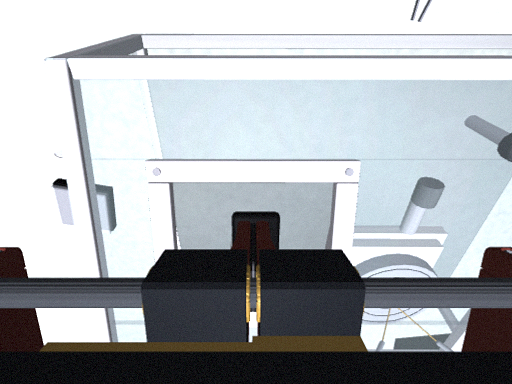

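The fingertips (253,235) are centred over the pad inside the opening. The trigger may just have been force noise. I'll press on slowly, logging depth and force, until it hits the stop.

```bash
python3 - <<'E'
from h import *
from station import *
F=frame();f=lambda:(F.T@(np.array(get_tcp_pos())-C0)*1e3).round(1);f0=np.load("f0.npy")
n=0
for z in np.arange(-.018,-.0441,-.003):
    r=movel(C0+F@[-.001,.002,z],v=.02,until_force=8)
    s=np.mean([get_ft_force() for _ in range(3)],0)-f0
    print(r,round(z*1e3,1),f(),(F.T@s).round(1),round(get_time(),2))
    if r or F[:,2]@s>11: break
E
```

```text
False -18.0 [ -1.4   1.9 -18.2] [-1.1  0.7  1.7] 7.89
False -21.0 [ -1.    2.  -21.2] [-0.5  0.9  0.9] 8.19
False -24.0 [ -0.8   2.  -24.1] [0.3 0.6 1.3] 8.49
False -27.0 [ -0.8   2.  -27.1] [-0.6  0.3  2.4] 8.79
False -30.0 [ -0.8   2.  -30.1] [-0.6  1.2  2. ] 9.09
False -33.0 [ -0.7   2.  -33. ] [1.3 0.6 1. ] 9.39
True -36.0 [ -0.5   2.  -35.1] [-1.4 -0.1 12. ] 9.6
```

```bash
python3 - <<'E'
from h import *
from station import *
F=frame();f=lambda:(F.T@(np.array(get_tcp_pos())-C0)*1e3).round(1);f0=np.load("f0.npy")
fz=lambda:(F.T@(np.mean([get_ft_force() for _ in range(3)],0)-f0)).round(1)
wait(.2);print(f(),fz())
r=movel(C0+F@[-.001,.002,-.0365],v=.01,until_force=6);print(r,f(),fz()); wait(.3);print(f(),fz(),get_time())
for n in ["top","scene"]:
    cv2.imwrite(f"pics/{n}1.png",read_camera(n)[:,:,::-1])
E
```

```text
[ -0.5   2.  -35. ] [-0.6  0.7 10.1]
True [ -0.5   2.1 -35.2] [-2.2  0.4 16.1]
[ -0.5   2.  -35.1] [-1.   0.7 13.1] 10.3083
```

The force climbs to 16 N while the tip advances no further than -35.2 mm, inside the 33–39 mm range given, so this is the hard stop. Now to draw straight out and check.

```bash
python3 - <<'E'
from h import *
from station import *
F=frame();f=lambda:(F.T@(np.array(get_tcp_pos())-C0)*1e3).round(1);f0=np.load("f0.npy")
movel(C0+F@[-.001,.002,-.025],v=.04); print(f(),(np.array(get_ft_force())-f0).round(1))
movel(C0+F@[0,0,.12],v=.12); wait(.2)
T=wristT();np.save("Tw3.npy",T);im=read_camera("wrist");cv2.imwrite("pics/w3.png",np.clip(im[:,:,::-1].astype(float)*1.5,0,255).astype(np.uint8))
movel(C0+F@[0,0,.12]+[0,0,.10],v=.2)
move_pose([.36,.45,.36],[0,.7071,.7071,0]); wait(.2)
for n in ["top","scene"]: cv2.imwrite(f"pics/{n}2.png",read_camera(n)[:,:,::-1])
print(get_time(),get_tcp_pos(),(np.array(get_ft_force())-f0).round(1))
im=cv2.imread("pics/w3.png");g=im.max(2);m=np.zeros_like(g);m[155:204,215:298]=(g[155:204,215:298]<60)
k,l,st,c=cv2.connectedComponentsWithStats(m);i=1+np.argmax(st[1:,4]);print(st[i],c[i])
a=cv2.imread("pics/top0.png");b=cv2.imread("pics/top2.png")
z=lambda a:cv2.resize(np.clip(a[110:310,140:390].astype(float)*1.5,0,255).astype(np.uint8),None,fx=1.6,fy=1.6)
w=im[110:250,170:330]
cv2.imwrite("pics/cmp.png",np.hstack([z(a),z(b)]));cv2.imwrite("pics/w3z.png",np.hstack([cv2.resize(cv2.imread("pics/w1.png")[110:250,170:330],None,fx=2.5,fy=2.5),cv2.resize(w,None,fx=2.5,fy=2.5)]))
E
```

```text
[ -0.9   2.  -24.8] [ 0.1  0.  -0.7]
14.9333 [0.3604048  0.4494658  0.36027085] [-1.5  0.6 -0.4]
[244 170  25  34 754] [255.98408488 184.77320955]
```

View pics/cmp.png

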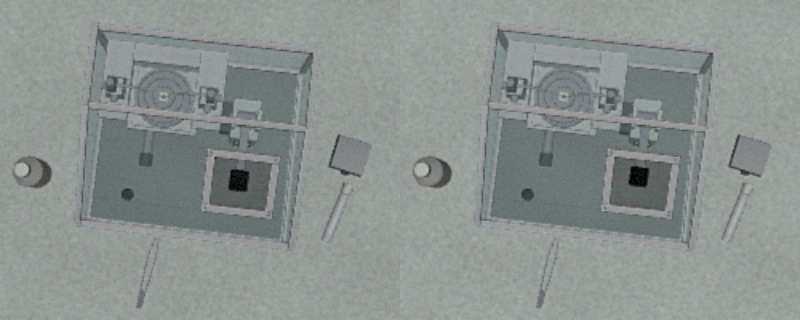

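View pics/w3z.png

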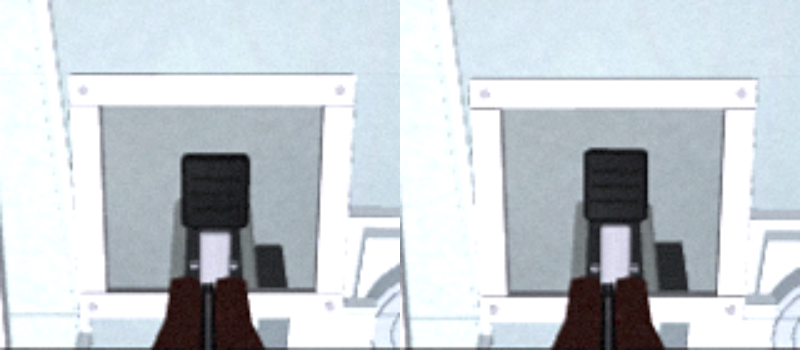

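The pad now looks smaller (25 px wide against 27), which fits a pad about 20 mm deeper. In the top view the pad has moved, and the hood, box, tube, bottle and tweezers are where they were. Handing in.

```bash
python3 -c "
from station import *
job_done();print(get_time())"
```

```text
the job is handed in; nothing more can be done
the job is handed in; nothing more can be done
```

The lever is pressed fully down to its stop, and I handed the job in at about 15 s of the 35 s allowed. No verdict is reported.

**What I did:** I found the window and pad in the top, scene and wrist cameras. Then I entered square to the window with the gripper shut, pressed the middle of the pad slowly to its stop, and drew straight out.

**Last checks:**
- **At the stop:** the tip halted 35.2 mm below the frame's face, inside the expected 33–39 mm. The force rose from about 2 N to 16 N with no further travel.
- **After drawing out:** the force returned to about zero. In the wrist view the pad is narrower, 25 px against 27 before, which fits it staying down.
- **Surroundings:** comparing the top view before and after by eye, the hood, box, tube, bottle and tweezers have not moved.

**What disagreed:**
- **Frame height:** the first two-camera estimate came out about 11 mm low and 6° too flat. I used the hood's stated dimensions instead, and the wrist view and the depth of the stop agreed with them.
- **First touch:** the first 2 N contact signal, at -14.8 mm, was probably only sensor noise.
- **Pressing force:** readings between press steps were 1–2 N, below the stated 3–6 N of friction. I took them while the arm was paused.
- **Needles:** I did not check up close that the needles are on the chip. I infer it from the lever being at its stop.

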